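# Hang the pocket watch on the test hook, dial outward

## Task

Take the pocket watch that lies dial up on the round cushion and hang it by its bow (the wire loop at its top) on the brass hook of the stand, so that it hangs freely with its dial facing outward, away from the post. The sloping rest is there to lean the watch on if you need to change your grip; do not let the watch drop to the bench, and leave the other things where they are.

Things in the scene. Friction and masses are not known exactly. Their poses are not given: they have to be found in the camera images.
- watch: Steel pocket watch, round case 56 mm across, 15 mm thick, white dial with hands on one face, plain back, about 0.12 kg. Origin: centre of the back face; +z out of the dial, +x from the case centre to the bow (12 o'clock), y to the 3 and 9 o'clock sides (28 mm out, a good place to grip). A 9 mm stem reaches to x = 37 mm. At the start it lies dial up on the cushion, turned any way.
- watch_bow (a point): Inside top of the bow's opening: x = 56 mm, z = 7.5 mm in the watch's frame. The bow is a 4 mm wire loop in the plane of the watch, rigid with the case; its opening runs from x = 37 to 56 mm, 20 mm wide (y) from x = 39 to 50 mm and narrowing to the top; its outer end is at x = 60 mm.
- watch_dial (a point): Centre of the dial face, 15 mm from the back along the watch's +z.
- cushion: Fixed round dark rubber cushion the watch lies on: 56 mm wide at the foot, 40 mm at the top, 25 mm tall. Origin: centre of its underside. The watch overhangs it all round.
- hook_stand: Fixed stand: dark wooden base 85 x 75 x 12 mm, 10 mm brass post with a ball on top (319 mm tall) at x = +40 mm, and a hook of 5 mm brass wire pointing from the post along the stand's -x, which is outward: the hung watch's dial must look along -x. Origin: on the bench under the hook's seat.
- hook_seat (a point): Top of the hook's wire at its lowest stretch, 302.5 mm above the bench, where the bow should rest. The wire's axis is 300 mm up from x = +8 to -10 mm of the stand, climbs to 304 mm at the post and turns up to 307 mm at x = -20 mm, its rounded tip (highest point 309.5 mm, end at x = -22.5 mm).
- hook_root (a point): Where the hook leaves the post, 40 mm behind the seat (stand's +x), 304 mm up.
- rest: Fixed wooden rest, on an 18 mm post with an 85 x 75 mm base; its flat slope at 40 degrees to the level, 40 mm wide, 62 mm long, rising towards the rest's +x (it faces -x and up). Two 6 mm pins stand 15 mm out of the slope, 28.1 mm below the seat along the slope and 13.1 mm to either side: a watch leaning with its back on the slope sits on them. Origin: on the bench under the seat.
- rest_seat (a point): Point on the slope where the centre of the watch's back lies when it sits on the two pins, 160 mm above the bench.
- loupe: Bystander: eyeglass loupe, a black cone 34 mm wide and 28 mm tall. Leave it alone.
- oil_vial: Bystander: oil vial with a red cap, 20 mm wide and 50 mm tall. Leave it alone.
- tin: Bystander: flat round grey tin, 90 mm wide, 24 mm tall. Leave it alone.
- parts_box: Bystander: open wooden parts box 110 x 150 x 26 mm. Leave it alone.
- small_watch: Bystander: a smaller watch without a bow, 34 mm wide, 9 mm thick, lying on the bench. Leave it alone.
- screwdriver: Bystander: small screwdriver, 130 mm. Leave it alone.
- wrench: Bystander: small wrench, 130 mm. Leave it alone.
- jar: Bystander: glass jar, 52 mm wide, 55 mm tall. Leave it alone.
Mind the look-alikes: they are no part of the job. What is shaped like the watch but green or turquoise is not meant.

How it is judged:
By the outcome, as a careful person would: the job done as asked, in the order asked, and still so for the second after the job is handed in, with the robot touching nothing.
It also fails if it takes over 67 s, if anything falls off the work surface, if the arm or the gripper's body presses on something with over 40 N, if the wrist force passes 120 N, or if a joint passes its speed limit or range.

## Robot

A 6-joint arm with a two-finger parallel gripper is mounted at the origin on the work surface. World frame = base frame: x ahead of the robot, y to its left, z up, the work surface at z = 0. Lengths are in mm, angles in rad, forces in N, time in s.
With the tool pointing down it reaches from about 225 to 725 mm from the base axis. Payload 3.1 kg.
Tool frame: the origin (TCP) lies midway between the tips of the shut fingers; the grasp point (between the pads) lies arm.hold_point_z behind it (arm.hold_point_z is the distance from the TCP to the grasp point, in mm); z points along the fingers, y is the line along which they close (so a half turn about z gives the same grasp; the last joint's range is limited). The gripper opens to 85 mm and grips with 20 to 120 N. Pads are 22 mm wide; open, the fingers measure 114 mm over their backs; the gripper's body (76 mm by 85 mm) begins 54 mm behind the grasp point. The pads swing forward as they close: fully open they stand 13 mm farther back than shut.
Start: joints at [-1.477, 0.048, 0.099, 1.622, 0, 1.443], TCP at [115.478, -512.135, 231.312] pointing down, gripper open.
Joint ranges: [-2.91, 2.91], [-0.99, 1.94], [-1.21, 1.42], [-2.12, 2.29], [-1.49, 1.47], [-3.14, 3.14]. Speed limits (rad/s): [2.79, 2.79, 3.14, 3.14, 3.14, 3.14].

## Interface

Orientations are given as a unit quaternion [x, y, z, w].
In Python, from plant import sensors, viewer, finish_job, arm gives the robot as it stands. The module is installed in compiled form; this text tells all that it offers.
- The arm moves only by the shell command python3 -m crank 'ROWS' [OPENING] [FORCE]. ROWS is a JSON object of lists of equal length, an entry for each row: "offset": the shift along the tool's x, y, z in cm, a list of three; "rot": the turn, a rotation vector about the tool's x, y, z in degrees, a list of three. In form: {"offset": [[x, y, z], ...], "rot": [[rx, ry, rz], ...]}. A call has exactly 8 rows; each row shifts and turns the commanded pose from where the row before left it, along the tool's axes as they then stand; what a row does not reach is not made up. A row lasts 1/12 s, in which the tool goes at most 41.7 mm and 7.16 degrees, less where a joint would pass 70% of its speed; a pose out of reach is approached as far as the arm can. A call is refused whole if a number of a shift passes 4.17 or a number of a turn 7.16, either way. A call with a gripper value outside its range is refused whole. OPENING is the finger opening in cm, from 0 to 8.54, set as the call begins (- or left out, the last holds). The fingers move at their own pace and stop on an object; FORCE is the grip in N (left out, the last holds). Time passes only in rows, so rows that do not move let the fingers close, or fill a call up. It gives the time, the measured TCP pose, the force, the opening and the grip force at its end, in the units of the state.
- sensors.state(): the state, without advancing time (a new reading comes with each control period).
- viewer.get_image(name): name is "side" or "top"; returns a dict with "pixels" (420x560x3 uint8, red, green, blue), "camera_matrix" (3x3 intrinsics, pixels), "k1" (the pictures are not rectified: a ray, as slopes to the right and down, at radius r is drawn at 1 + k1 r^2 times it, then the intrinsics apply), "eye" and "orientation" of the camera in the world. Camera axes: x right, y down, z forward; pixel columns grow to the right and rows downward; lengths in mm; the calibration is good to about 2 mm. A picture is of the moment at which its call begins. There is no depth.
- finish_job(): hands the job in; it is judged then, once.
The state is a dict: "time": time; "q": joint angles; "joint_vel": joint speeds; "joint_torque": joint torques, N m; "position": TCP position; "ee_rot": TCP orientation; "contact_force": force on the tool from outside, world axes, zero at the start; "moment": the same for the moment, N m; "opening": finger opening in mm; "grip_force": force on a finger pad.
Only numpy, scipy, OpenCV 4.12 (cv2) and the standard library are available. Lean on these libraries where they do the work, as an engineer would, in place of code of your own. Each camera call takes 0.05 s, during which the arm holds its last target. There are 200 camera calls.

## Working session

There is one attempt and no reset: what is moved stays moved. The work goes in short steps, Python scripts to look and compute and a shell command to move; the robot and the scene stay as the last step left them, time stands still between calls to the robot, and variables do not carry over. Pictures are saved under pics/ and viewed, at most 10 in all, crops included, and the job is handed in when it is done.

```bash
mkdir -p pics; python3 - <<'E'
from plant import sensors, viewer, arm
import cv2
s=sensors.state(); print(s); print(arm.hold_point_z, [a for a in dir(arm) if a[0]!='_'])
for n in("side","top"):
    d=viewer.get_image(n); cv2.imwrite(f"pics/{n}0.png",cv2.resize(d["pixels"][:,:,::-1],(800,600),interpolation=cv2.INTER_CUBIC))
    print(n,d["camera_matrix"],d["k1"],d["eye"],d["orientation"])
E
```

```text
{'time': 0.0, 'q': array([-1.47683995e+00,  4.87485232e-02,  9.75686125e-02,  1.62201220e+00,
       -1.72984805e-06,  1.44300435e+00]), 'joint_vel': array([ 0.00138298,  0.00116681,  0.00036433, -0.00205175,  0.00288109,
        0.00242278]), 'joint_torque': array([-1.75773748e-04, -3.38776946e+01,  3.20016754e+01,  1.99293857e-02,
       -2.31302165e-04,  2.13806082e-06]), 'position': array([ 115.39820242, -511.51873373,  230.10368757]), 'ee_rot': array([ 9.93859039e-01,  1.10647073e-01,  1.93999257e-05, -1.19773490e-03]), 'contact_force': array([ 0.12540471,  0.37034924, -0.31337786]), 'moment': array([-0.02361845, -0.02069193,  0.02974786]), 'grip_force': 0.0, 'opening': 85.61785320047917}
18.700000000000003 ['MotionError', 'hold_point_z']
side [[490.2638725    0.         279.71830496]
 [  0.         490.2638725  209.29260402]
 [  0.           0.           1.        ]] -0.1775544092630743 [ 407.86973267 1136.67291618  841.92479258] [-0.07476525  0.85769197 -0.5064551   0.04772704]
top [[540.47109635   0.         277.87833489]
 [  0.         540.47109635 208.59307774]
 [  0.           0.           1.        ]] -0.11139134575693856 [ 309.37907029  -19.28411748 1498.74312519] [ 0.72745371 -0.67726223  0.07315172 -0.08231526]
```

View pics/side0.png

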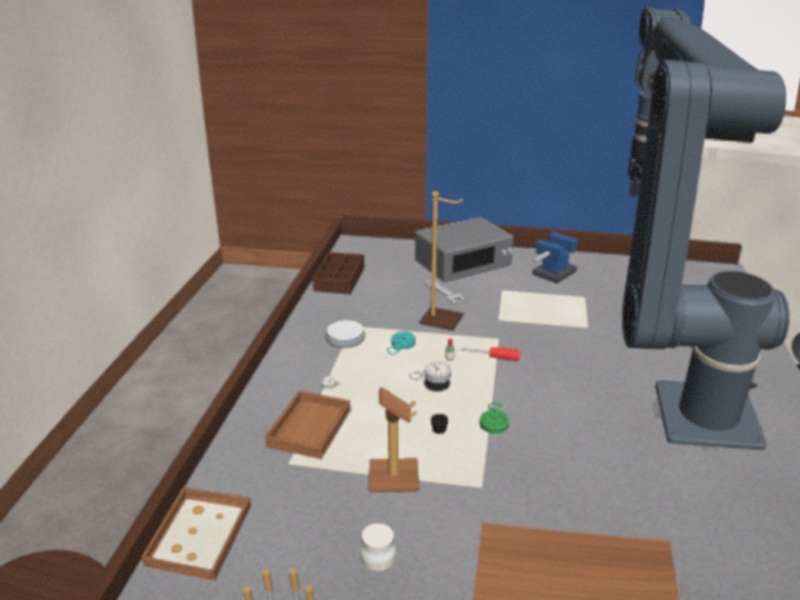

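View pics/top0.png

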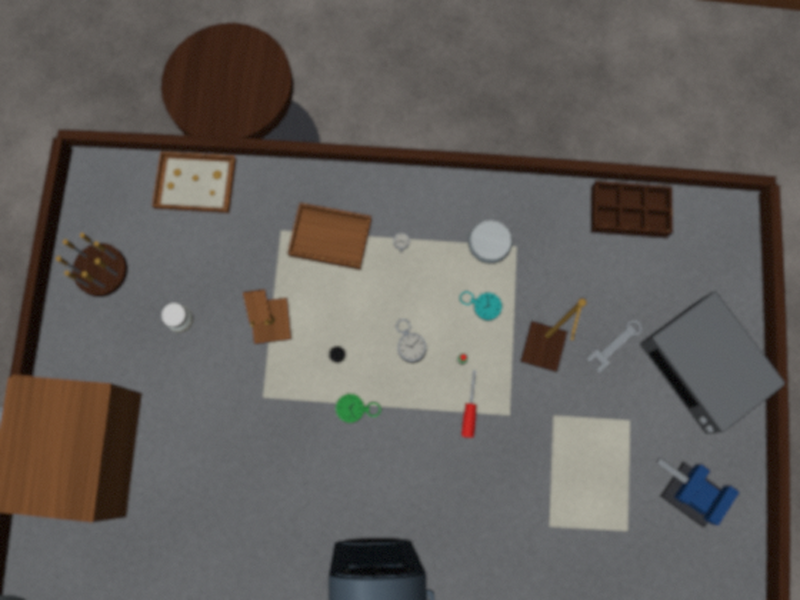

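Top view: the watch is at (411,347) with its bow at (403,326), pointing away from the robot. The hook post top is at (581,302) and the hook tip near (574,338), roughly towards the robot. A direct grasp and tilt looks feasible, so next I'll enlarge these areas.

```bash
cat > h.py <<'E'
import numpy as np, cv2
from scipy.spatial.transform import Rotation as R
from plant import sensors, viewer
def ray(d,u,v):
    K=d["camera_matrix"]; p=cv2.undistortPoints(np.array([[[u,v]]],float),K,np.array([d["k1"],0,0,0,0.]))[0,0]
    w=R.from_quat(d["orientation"]).apply([p[0],p[1],1]); return np.array(d["eye"]),w/np.linalg.norm(w)
def atz(d,u,v,z):
    e,w=ray(d,u,v); return e+w*(z-e[2])/w[2]
def proj(d,P):
    x=R.from_quat(d["orientation"]).inv().apply(np.array(P,float)-d["eye"]); a=x[:2]/x[2]; a=a*(1+d["k1"]*(a@a))
    K=d["camera_matrix"]; return a*[K[0,0],K[1,1]]+K[:2,2]
def tri(d1,p1,d2,p2):
    (a,u),(b,w)=ray(d1,*p1),ray(d2,*p2)
    s=np.linalg.lstsq(np.c_[u,-w],b-a,rcond=None)[0]; x,y=a+s[0]*u,b+s[1]*w
    return (x+y)/2,np.linalg.norm(x-y)
def crop(d,x0,y0,w=80,h=60,s=5): return cv2.resize(d["pixels"][y0:y0+h,x0:x0+w,::-1],(w*s,h*s),interpolation=cv2.INTER_CUBIC)
E
python3 - <<'E'
from h import *
t=viewer.get_image("top"); s=viewer.get_image("side")
cv2.imwrite("pics/c1.png",np.vstack([np.hstack([crop(t,250,210),crop(t,350,200)]),np.hstack([crop(s,260,235),crop(s,275,120)])]))
E
```

```text
(no output)
```

View pics/c1.png

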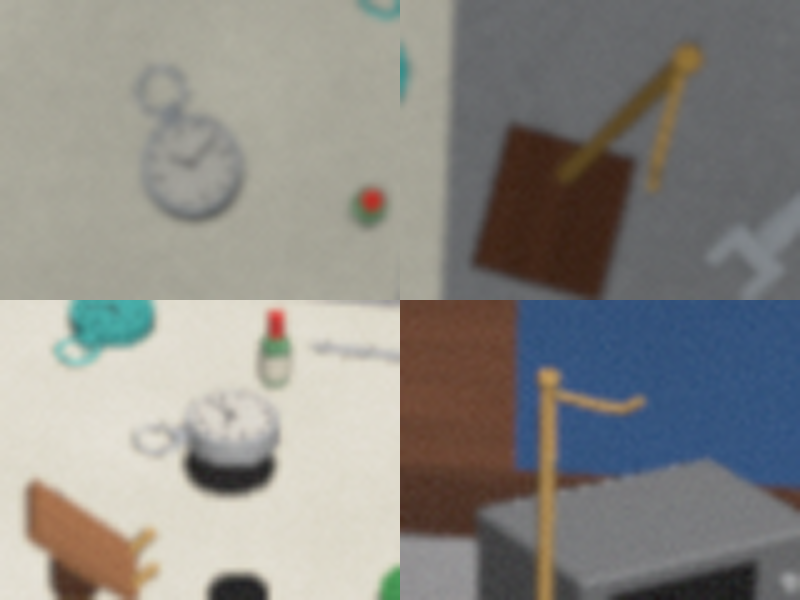

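Crops: top view shows the dial at (193,165) and bow at (161,90), with the ball at (688,58) and the hook tip at (654,187). Side view shows the dial at (232,415) and bow at (155,440), with the ball at (548,378) and the tip at (642,402).

```bash
python3 - <<'E'
from h import *
np.set_printoptions(precision=1,suppress=True)
t=viewer.get_image("top"); s=viewer.get_image("side")
c=lambda x0,y0,u,v:(x0+u/5-.4,y0+v/5-.4)
P={}
for n,a,b in [("dial",c(250,210,193,164),c(260,235,232,115)),("bow",c(250,210,161,90),c(260,235,155,139)),
 ("ball",c(350,200,288,57),c(275,120,148,78)),("tip",c(350,200,254,188),c(275,120,243,102))]:
    P[n],e=tri(t,a,s,b); print(n,P[n],e)
d=atz(t,*c(250,210,193,164),40); b=atz(t,*c(250,210,161,90),32.5); print("z-fixed",d,b,np.linalg.norm((b-d)[:2]),np.degrees(np.arctan2(*(b-d)[1::-1])))
ball=atz(t,*c(350,200,288,57),313); tip=atz(t,*c(350,200,254,188),307);v=(tip-ball)
print(ball,tip,np.linalg.norm(v[:2]),np.degrees(np.arctan2(v[1],v[0])))
q=[atz(t,*c(350,200,u,w),12)[:2] for u,w in[(110,122),(235,158),(205,300),(73,265)]]
print(np.array(q),np.mean(q,0),[np.degrees(np.arctan2(*(q[i+1]-q[i])[::-1])) for i in range(3)],[np.linalg.norm(q[i+1]-q[i]) for i in range(3)])
print(R.from_quat(sensors.state()["ee_rot"]).as_matrix())
E
```

```text
dial [543.5 -23.3  40.6] 1.3688362799881721
bow [584.8  -2.9  33. ] 1.7911210043041217
ball [ 589.3 -285.6  314.2] 0.40091761684880234
tip [ 529.2 -273.   307. ] 0.3521660158576501
z-fixed [542.9 -23.3  40. ] [584.   -2.9  32.5] 45.925631124754986 26.36890221547882
[ 589.3 -285.8  313. ] [ 529.4 -273.   307. ] 61.285316067462766 167.95568765609246
[[ 615.8 -253.5]
 [ 600.2 -324.7]
 [ 518.9 -310.1]
 [ 533.5 -235.8]] [ 567.1 -281. ] [np.float64(-102.40555806948637), np.float64(169.81771767611647), np.float64(78.8990425360819)] [np.float64(72.87255465553858), np.float64(82.53930065904036), np.float64(75.68559857095073)]
[[ 1.   0.2 -0. ]
 [ 0.2 -1.   0. ]
 [ 0.  -0.  -1. ]]
```

```bash
python3 -m crank '{"offset":[[3.28,-2.39,0],[3.28,-2.39,0],[3.28,-2.39,0],[3.28,-2.39,0],[3.28,-2.39,0],[3.28,-2.39,0],[3.28,-2.39,0],[3.28,-2.39,0]],"rot":[[0,0,0],[0,0,0],[0,0,0],[0,0,0],[0,0,0],[0,0,0],[0,0,0],[0,0,0]]}' 8.5 60
python3 -m crank '{"offset":[[3.28,-2.39,0],[3.28,-2.39,0],[3.28,-2.39,0],[3.28,-2.39,0],[3.28,-2.39,0],[3.28,-2.39,0],[3.28,-2.39,0],[3.28,-2.39,0]],"rot":[[0,0,0],[0,0,0],[0,0,0],[0,0,0],[0,0,0],[0,0,0],[0,0,0],[0,0,0]]}'
python3 -m crank '{"offset":[[0,0,1.6],[0,0,1.6],[0,0,1.6],[0,0,1.6],[0,0,1.6],[0,0,1.6],[0,0,1.6],[0,0,0]],"rot":[[0,0,-2],[0,0,-2],[0,0,-2],[0,0,-2],[0,0,-2],[0,0,-2],[0,0,-2],[0,0,0]]}'
cat >> h.py <<'E'
def rel(p,Rt,n):
    s=sensors.state(); R0=R.from_quat(s["ee_rot"]); rv=(R0.inv()*Rt).as_rotvec()
    st=np.array(p)-s["position"]; print("pos",s["position"],"dworld",st,"tool total",R0.inv().apply(st)/10,"rot deg",np.degrees(rv))
    for i in range(n): print(((R0*R.from_rotvec(rv*i/n)).inv().apply(st)/10/n).round(2),(np.degrees(rv)/n).round(2))
def down(az): a=np.radians(az); x=[np.cos(a),np.sin(a),0]; return R.from_matrix(np.c_[x,np.cross([0,0,-1],x),[0,0,-1]])
E
python3 - <<'E'
from h import *
rel([543,-23,9],down(26.4),1)
E
```

```text
time: 0.97
position: [330.3, -266.3, 231.5]
ee_rot: [0.994, 0.11, 0.0, 0.0]
contact_force: [0.3, -0.3, 0.2]
opening: 85.1
grip_force: 0.0
time: 1.63
position: [544.3, -21.7, 231.3]
ee_rot: [0.994, 0.111, 0.0, 0.0]
contact_force: [0.5, -0.7, 0.5]
opening: 85.1
grip_force: 0.0
time: 2.3
position: [540.6, -23.2, 115.2]
ee_rot: [0.973, 0.231, -0.003, -0.001]
contact_force: [-1.1, -0.4, -0.9]
opening: 85.0
grip_force: 0.0
pos [540.5670366  -23.1667393  115.16221424] dworld [   2.4329634     0.1667393  -106.16221424] tool total [ 0.28785301  0.14082543 10.61418566] rot deg [-0.24852932  0.34121141  0.34318031]
[ 0.29  0.14 10.61] [-0.25  0.34  0.34]
```

```bash
python3 -m crank '{"offset":[[0.1,0.05,1.8],[0,0,1.8],[0,0,1.8],[0,0,1.8],[0,0,1.6],[0,0,1.2],[0,0,0.6],[0,0,0]],"rot":[[0,0,0],[0,0,0],[0,0,0],[0,0,0],[0,0,0],[0,0,0],[0,0,0],[0,0,0]]}'
python3 -m crank '{"offset":[[0,0,0],[0,0,0],[0,0,0],[0,0,0],[0,0,0],[0,0,0],[0,0,0],[0,0,0]],"rot":[[0,0,0],[0,0,0],[0,0,0],[0,0,0],[0,0,0],[0,0,0],[0,0,0],[0,0,0]]}'
python3 - <<'E'
from h import *
rel([543,-23,9],down(26.4),1)
t=viewer.get_image("top"); s=viewer.get_image("side")
cv2.imwrite("pics/c2.png",np.hstack([crop(t,250,200),crop(s,265,225)]))
E
```

```text
time: 2.97
position: [543.4, -23.5, 12.1]
ee_rot: [0.973, 0.231, -0.001, -0.001]
contact_force: [-0.3, 0.6, -0.2]
opening: 85.1
grip_force: 0.0
time: 3.63
position: [544.4, -23.7, 13.4]
ee_rot: [0.973, 0.231, 0.0, 0.0]
contact_force: [-0.0, -0.6, -0.1]
opening: 85.2
grip_force: 0.0
pos [544.43737219 -23.66144621  13.39784673] dworld [-1.43737219  0.66144621 -4.39784673] tool total [-0.09870942 -0.12369848  0.43977403] rot deg [ 0.00170506 -0.00403517  0.30565364]
[-0.1  -0.12  0.44] [ 0.   -0.    0.31]
```

View pics/c2.png

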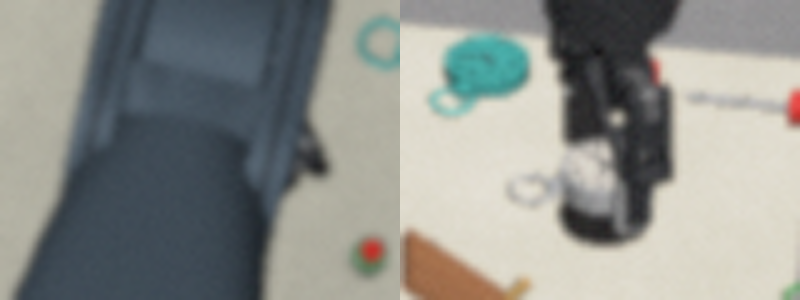

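The watch sits between the open fingers (case around (590,180) in the right crop, bow at (530,188)). I'll lower 4 mm and close.

```bash
python3 -m crank '{"offset":[[-0.1,-0.1,0.2],[0,0,0.2],[0,0,0],[0,0,0],[0,0,0],[0,0,0],[0,0,0],[0,0,0]],"rot":[[0,0,0],[0,0,0],[0,0,0],[0,0,0],[0,0,0],[0,0,0],[0,0,0],[0,0,0]]}'
python3 -m crank '{"offset":[[0,0,0],[0,0,0],[0,0,0],[0,0,0],[0,0,0],[0,0,0],[0,0,0],[0,0,0]],"rot":[[0,0,0],[0,0,0],[0,0,0],[0,0,0],[0,0,0],[0,0,0],[0,0,0],[0,0,0]]}' 4.5 60
python3 -m crank '{"offset":[[0,0,0],[0,0,0],[0,0,0],[0,0,0],[0,0,0],[0,0,0],[0,0,0],[0,0,0]],"rot":[[0,0,0],[0,0,0],[0,0,0],[0,0,0],[0,0,0],[0,0,0],[0,0,0],[0,0,0]]}'
```

```text
time: 4.4
position: [543.2, -23.2, 9.4]
ee_rot: [0.973, 0.231, 0.0, 0.0]
contact_force: [-0.6, 0.4, 0.2]
opening: 85.0
grip_force: 0.0
time: 5.07
position: [543.5, -23.3, 9.8]
ee_rot: [0.973, 0.231, 0.0, 0.0]
contact_force: [-0.5, 0.4, 3.5]
opening: 54.4
grip_force: 63.4
time: 5.73
position: [543.5, -23.3, 9.7]
ee_rot: [0.973, 0.231, 0.0, 0.0]
contact_force: [1.0, 0.5, 5.5]
opening: 54.5
grip_force: 63.4
```

```bash
python3 -m crank '{"offset":[[0,0,-0.5],[0,0,-1.5],[0,0,-3],[0,0,-3.5],[0,0,-3.5],[0,0,-3.5],[0,0,-3],[0,0,-1.5]],"rot":[[0,0,0],[0,0,0],[0,0,0],[0,0,0],[0,0,0],[0,0,0],[0,0,0],[0,0,0]]}'
python3 -m crank '{"offset":[[0,0,-1],[0,0,-1],[0,0,-1],[0,0,-1],[0,0,0],[0,0,0],[0,0,0],[0,0,0]],"rot":[[0,0,0],[0,0,0],[0,0,0],[0,0,0],[0,0,0],[0,0,0],[0,0,0],[0,0,0]]}'
cat >> h.py <<'E'
AZ=np.radians(-11.8); SX=np.array([np.cos(AZ),np.sin(AZ),0]); SEAT=np.array([550.1,-277.5,302.5])
RH=R.from_matrix(np.c_[[0,0,1],np.cross(SX,[0,0,1]),SX])
def tcp(sx,zc,off=22.8): p=SEAT+SX*(sx+off); p[2]=zc; return p
E
python3 - <<'E'
from h import *
np.set_printoptions(precision=2,suppress=True)
rel(tcp(-80,262),RH,16)
s=viewer.get_image("side"); cv2.imwrite("pics/c3.png",crop(s,220,120,160,120,5))
E
```

```text
time: 6.4
position: [543.7, -23.3, 212.9]
ee_rot: [0.973, 0.231, 0.002, 0.001]
contact_force: [0.9, -0.1, -1.3]
opening: 54.3
grip_force: 63.5
time: 7.07
position: [542.6, -23.1, 248.1]
ee_rot: [0.973, 0.231, -0.001, -0.0]
contact_force: [-0.2, -0.5, -1.4]
opening: 54.4
grip_force: 63.5
pos [542.59 -23.14 248.11] dworld [ -48.48 -242.66   13.89] tool total [-15.24  19.5   -1.39] rot deg [-30.17  86.41  30.12]
[-0.95  1.22 -0.09] [-1.89  5.4   1.88]
[-0.9   1.25 -0.13] [-1.89  5.4   1.88]
[-0.85  1.29 -0.17] [-1.89  5.4   1.88]
[-0.78  1.32 -0.21] [-1.89  5.4   1.88]
[-0.72  1.35 -0.23] [-1.89  5.4   1.88]
[-0.65  1.38 -0.25] [-1.89  5.4   1.88]
[-0.58  1.41 -0.27] [-1.89  5.4   1.88]
[-0.51  1.44 -0.27] [-1.89  5.4   1.88]
[-0.44  1.46 -0.27] [-1.89  5.4   1.88]
[-0.36  1.48 -0.26] [-1.89  5.4   1.88]
[-0.29  1.5  -0.24] [-1.89  5.4   1.88]
[-0.22  1.52 -0.21] [-1.89  5.4   1.88]
[-0.15  1.53 -0.18] [-1.89  5.4   1.88]
[-0.08  1.54 -0.14] [-1.89  5.4   1.88]
[-0.02  1.55 -0.09] [-1.89  5.4   1.88]
[ 0.03  1.55 -0.04] [-1.89  5.4   1.88]
```

View pics/c3.png

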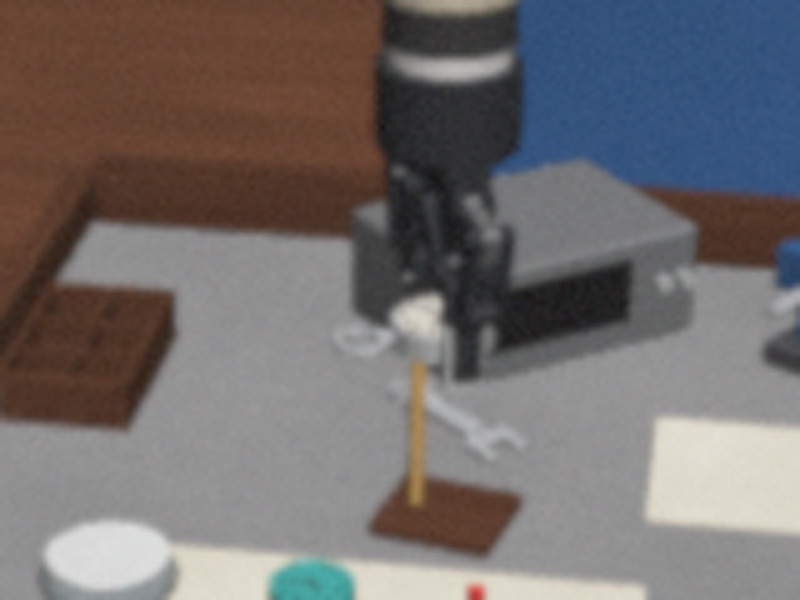

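The watch is held level, with its bow out to the left at (365,340). Next is the combined tilt and travel to a standoff in front of the hook.

```bash
python3 -m crank '{"offset":[[-0.95,1.22,-0.09],[-0.9,1.25,-0.13],[-0.85,1.29,-0.17],[-0.78,1.32,-0.21],[-0.72,1.35,-0.23],[-0.65,1.38,-0.25],[-0.58,1.41,-0.27],[-0.51,1.44,-0.27]],"rot":[[-1.89,5.4,1.88],[-1.89,5.4,1.88],[-1.89,5.4,1.88],[-1.89,5.4,1.88],[-1.89,5.4,1.88],[-1.89,5.4,1.88],[-1.89,5.4,1.88],[-1.89,5.4,1.88]]}'
python3 -c "
from h import *
np.set_printoptions(precision=2,suppress=True)
rel(tcp(-80,262),RH,8); print(sensors.state()['q'])"
```

```text
time: 7.78
position: [518.2, -144.9, 256.1]
ee_rot: [0.917, 0.086, 0.388, 0.041]
contact_force: [0.3, -1.0, -1.6]
opening: 54.2
grip_force: 63.6
pos [ 518.25 -144.94  256.06] dworld [ -24.14 -120.86    5.94] tool total [-3.53 11.65 -2.05] rot deg [-14.97  42.84  15.07]
[-0.44  1.46 -0.26] [-1.87  5.35  1.88]
[-0.37  1.48 -0.25] [-1.87  5.35  1.88]
[-0.3   1.5  -0.23] [-1.87  5.35  1.88]
[-0.23  1.51 -0.2 ] [-1.87  5.35  1.88]
[-0.16  1.52 -0.17] [-1.87  5.35  1.88]
[-0.1   1.53 -0.14] [-1.87  5.35  1.88]
[-0.03  1.54 -0.09] [-1.87  5.35  1.88]
[ 0.02  1.54 -0.04] [-1.87  5.35  1.88]
[-0.66 -0.72 -0.67  0.93  0.45  2.46]
```

```bash
python3 -m crank '{"offset":[[-0.44,1.46,-0.26],[-0.37,1.48,-0.25],[-0.3,1.5,-0.23],[-0.23,1.51,-0.2],[-0.16,1.52,-0.17],[-0.1,1.53,-0.14],[-0.03,1.54,-0.09],[0.02,1.54,-0.04]],"rot":[[-1.87,5.35,1.88],[-1.87,5.35,1.88],[-1.87,5.35,1.88],[-1.87,5.35,1.88],[-1.87,5.35,1.88],[-1.87,5.35,1.88],[-1.87,5.35,1.88],[-1.87,5.35,1.88]]}'
python3 -c "
from h import *
np.set_printoptions(precision=2,suppress=True)
rel(tcp(-80,262),RH,1); print(sensors.state()['q'])"
```

```text
time: 8.45
position: [521.0, -280.0, 270.2]
ee_rot: [0.739, -0.052, 0.668, 0.064]
contact_force: [0.6, -0.8, -0.5]
opening: 54.3
grip_force: 63.7
pos [ 521.   -280.01  270.17] dworld [-26.89  14.21  -8.17] tool total [-1.07 -0.99 -2.79] rot deg [-2.41  5.63  1.54]
[-1.07 -0.99 -2.79] [-2.41  5.63  1.54]
[-1.04 -0.82 -1.21 -0.24  0.87  3.  ]
```

```bash
python3 -m crank '{"offset":[[0,0,0],[0,0,0],[0,0,0],[0,0,0],[0,0,0],[0,0,0],[0,0,0],[0,0,0]],"rot":[[0,0,0],[0,0,0],[0,0,0],[0,0,0],[0,0,0],[0,0,0],[0,0,0],[0,0,0]]}'
python3 -c "
from h import *
np.set_printoptions(precision=2,suppress=True)
rel(tcp(-80,262),RH,1); print(sensors.state()['q'])
rel(tcp(-40,262),RH,1)"
```

```text
time: 9.12
position: [521.9, -278.7, 270.0]
ee_rot: [0.741, -0.051, 0.667, 0.063]
contact_force: [-0.8, 0.2, -1.3]
opening: 54.4
grip_force: 63.8
pos [ 521.88 -278.69  269.95] dworld [-27.77  12.89  -7.95] tool total [-1.07 -0.85 -2.85] rot deg [-2.6   5.83  1.57]
[-1.07 -0.85 -2.85] [-2.6   5.83  1.57]
[-1.04 -0.82 -1.21 -0.23  0.87  2.99]
pos [ 521.88 -278.69  269.95] dworld [11.39  4.71 -7.95] tool total [-0.67 -0.67  1.12] rot deg [-2.6   5.83  1.57]
[-0.67 -0.67  1.12] [-2.6   5.83  1.57]
```

```bash
python3 -m crank '{"offset":[[-0.05,-0.1,0.2],[-0.1,-0.1,0.2],[-0.1,-0.1,0.2],[-0.1,-0.1,0.2],[-0.1,-0.1,0.2],[-0.1,-0.1,0.1],[0,0,0],[0,0,0]],"rot":[[-0.4,0.9,0.25],[-0.4,0.9,0.25],[-0.4,0.9,0.25],[-0.4,0.9,0.25],[-0.4,0.9,0.25],[-0.4,0.9,0.25],[-0.2,0.4,0.1],[0,0,0]]}'
python3 - <<'E'
from h import *
np.set_printoptions(precision=2,suppress=True)
rel(tcp(-40,262),RH,1); print(sensors.state()['q'])
s=viewer.get_image("side");t=viewer.get_image("top")
cv2.imwrite("pics/c4.png",np.vstack([crop(s,260,105,100,75,4),crop(t,350,190,100,75,4)]) if 0 else np.hstack([crop(s,270,115,80,80,5),crop(t,360,195,80,80,5)]))
E
```

```text
time: 9.78
position: [546.6, -288.1, 267.9]
ee_rot: [0.708, -0.071, 0.699, 0.068]
contact_force: [0.1, -0.4, -1.8]
opening: 54.3
grip_force: 63.8
pos [ 546.57 -288.07  267.91] dworld [-13.31  14.08  -5.91] tool total [-0.61 -1.12 -1.57] rot deg [-0.53  0.72 -0.18]
[-0.61 -1.12 -1.57] [-0.53  0.72 -0.18]
[-0.97 -0.59 -1.21 -0.6   0.77  3.13]
```

View pics/c4.png

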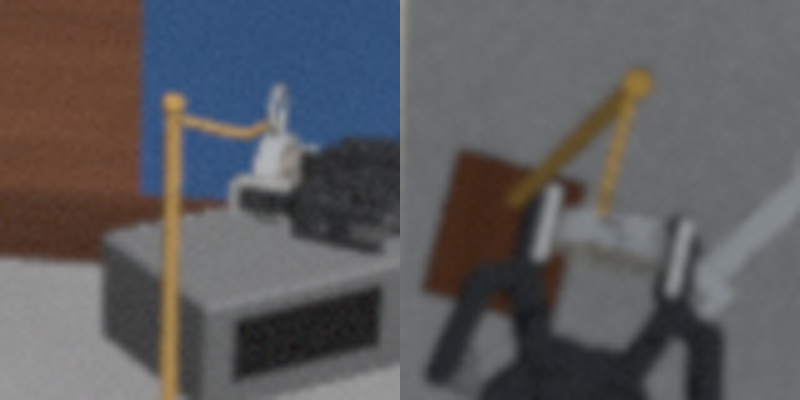

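The side crop shows the bow at (278,105) right beside the hook tip (268,127), and the top crop shows the hook tip at (605,210) above the case. Joints 3 and 6 are at their limits, so the square-on standoff isn't reachable. I'll yaw and roll slightly to unfold the arm, then back off.

```bash
cat >> h.py <<'E'
def pose(sx,zc,yaw,pit,roll,lat=0,off=22.8):
    # watch centre at sx along stand x, lat along world-left; yaw CCW, pit = tool nose down, roll about tool z (deg)
    Rt=R.from_euler('z',yaw,degrees=True)*RH*R.from_euler('y',-pit,degrees=True)*R.from_euler('z',roll,degrees=True)
    c=SEAT+SX*sx+np.array([-SX[1],SX[0],0])*lat; c[2]=zc
    return c+Rt.apply([0,0,off]),Rt
def where(off=22.8):
    s=sensors.state(); Rt=R.from_quat(s["ee_rot"]); c=s["position"]-Rt.apply([0,0,off]); d=c-SEAT
    a=RH.inv()*Rt; b=c+Rt.apply([56,0,0])-SEAT; L=np.array([-SX[1],SX[0],0])
    print("centre sx %.1f lat %.1f z %.1f"%(d@SX,d@L,c[2]),"bowtop sx %.1f lat %.1f z %.1f"%(b@SX,b@L,b[2]+302.5),"R(xyz tool)",np.degrees(a.as_rotvec()).round(1),"q",s["q"].round(2),"F",s["contact_force"].round(1))
E
python3 - <<'E'
from h import *
np.set_printoptions(precision=2,suppress=True)
where(); rel(*pose(-24,268,25,6,-6,lat=-11),8)
E
```

```text
centre sx -24.2 lat -11.5 z 269.1 bowtop sx -23.5 lat -11.7 z 325.1 R(xyz tool) [ 0.5 -0.7  0.1] q [-0.97 -0.6  -1.21 -0.6   0.77  3.13] F [ 0.7 -0.6 -1.8]
pos [ 546.46 -288.32  268.87] dworld [-0.02 10.14 -3.25] tool total [-0.33 -0.99 -0.2 ] rot deg [24.7  -3.99 -7.45]
[-0.04 -0.12 -0.02] [ 3.09 -0.5  -0.93]
[-0.04 -0.13 -0.02] [ 3.09 -0.5  -0.93]
[-0.04 -0.13 -0.01] [ 3.09 -0.5  -0.93]
[-0.04 -0.13 -0.  ] [ 3.09 -0.5  -0.93]
[-0.03 -0.13  0.  ] [ 3.09 -0.5  -0.93]
[-0.03 -0.13  0.01] [ 3.09 -0.5  -0.93]
[-0.03 -0.13  0.02] [ 3.09 -0.5  -0.93]
[-0.03 -0.13  0.03] [ 3.09 -0.5  -0.93]
```

```bash
python3 -m crank '{"offset":[[0,-0.12,-0.25],[0,-0.13,-0.25],[0,-0.13,-0.25],[0,-0.13,-0.25],[0,-0.13,-0.25],[0,-0.13,-0.25],[0,-0.13,-0.25],[0,-0.13,-0.25]],"rot":[[3.1,-0.2,-0.9],[3.1,-0.2,-0.9],[3.1,-0.2,-0.9],[3.1,-0.2,-0.9],[3.1,-0.2,-0.9],[3.1,-0.2,-0.9],[3.1,-0.2,-0.9],[3.1,-0.2,-0.9]]}'
python3 - <<'E'
from h import *
np.set_printoptions(precision=2,suppress=True)
where(); rel(*pose(-50,263,25,4,-6,lat=0),1)
E
```

```text
time: 10.55
position: [526.1, -278.4, 269.5]
ee_rot: [0.718, 0.126, 0.683, -0.042]
contact_force: [0.9, -0.3, -1.5]
opening: 54.4
grip_force: 63.8
centre sx -43.9 lat -15.4 z 270.9 bowtop sx -43.4 lat -8.3 z 326.5 R(xyz tool) [25.4 -2.1 -7.1] q [-1.17 -0.34 -0.93 -0.22  1.4   2.67] F [ 0.9 -0.3 -1.5]
pos [ 526.09 -278.35  269.52] dworld [-2.79 16.27 -8.11] tool total [-0.61 -1.73  0.16] rot deg [-0.19 -0.43  0.41]
[-0.61 -1.73  0.16] [-0.19 -0.43  0.41]
```

```bash
python3 -m crank '{"offset":[[-0.09,-0.25,0],[-0.09,-0.25,0],[-0.09,-0.25,0],[-0.09,-0.25,0],[-0.09,-0.25,0],[-0.09,-0.25,0],[-0.09,-0.25,0],[0,0,0]],"rot":[[-0.7,0,0],[-0.7,0,0],[-0.7,0,0],[-0.7,0,0],[-0.7,0,0],[-0.7,0,0],[-0.7,0,0],[0,0,0]]}'
python3 - <<'E'
from h import *
np.set_printoptions(precision=2,suppress=True)
where(); rel(*pose(-44,263,20,4,-6,lat=0),1)
t=viewer.get_image("top"); s=viewer.get_image("side")
cv2.imwrite("pics/c5.png",np.hstack([crop(s,290,120,50,60,8),crop(t,375,200,50,60,8)]))
S=R.from_quat(sensors.state()["ee_rot"]); p=sensors.state()["position"]
# predicted pixels
for n,d,x0,y0 in(("s",s,290,120),("t",t,375,200)):
    for nm,P in(("bowtop_out",p+S.apply([60,0,-22.8])),("bowtop_in",p+S.apply([56,0,-22.8])),("centre",p+S.apply([0,0,-22.8])),("tip",SEAT+SX*-22+[0,0,4.5])):
        u=proj(d,P); print(n,nm,((u-[x0,y0]+.4)*8).round(0))
E
```

```text
time: 11.22
position: [522.7, -260.7, 260.3]
ee_rot: [0.72, 0.095, 0.688, -0.012]
contact_force: [0.5, 0.0, -1.7]
opening: 54.0
grip_force: 63.8
centre sx -51.6 lat 2.9 z 261.5 bowtop sx -51.0 lat 9.9 z 317.1 R(xyz tool) [20.5 -1.9 -7. ] q [-1.15 -0.45 -1.07 -0.43  1.29  2.84] F [ 0.5  0.  -1.7]
pos [ 522.68 -260.72  260.28] dworld [ 6.86 -4.53  1.13] tool total [0.08 0.56 0.6 ] rot deg [-0.2  -0.96  0.55]
[0.08 0.56 0.6 ] [-0.2  -0.96  0.55]
s bowtop_out [336. 146.]
s bowtop_in [336. 155.]
s centre [337. 285.]
s tip [270. 163.]
t bowtop_out [160. 384.]
t bowtop_in [159. 387.]
t centre [142. 424.]
t tip [206. 304.]
```

View pics/c5.png

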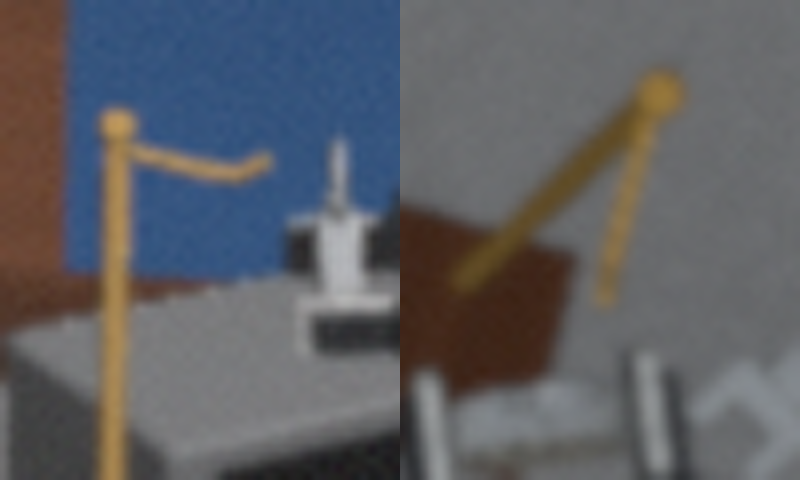

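Side crop: bow top at (338,138), tip at (268,158), both about 1 px above prediction, so they agree with each other. I'll centre laterally, then insert.

```bash
python3 -m crank '{"offset":[[0,0.14,-0.05],[0,0.14,-0.05],[0,0.14,-0.05],[0,0.14,-0.05],[0,0.14,-0.05],[0,0,0],[0,0,0],[0,0,0]],"rot":[[0,0,0.4],[0,0,0.4],[0,0,0.4],[0,0,0.4],[0,0,0.4],[0,0,0],[0,0,0],[0,0,0]]}'
python3 - <<'E'
from h import *
np.set_printoptions(precision=2,suppress=True)
where(); rel(*pose(-15,261,17,2,-5,lat=-4),8)
E
```

```text
time: 11.98
position: [521.5, -269.1, 261.6]
ee_rot: [0.721, 0.082, 0.688, -0.024]
contact_force: [-0.5, -0.5, -1.8]
opening: 54.1
grip_force: 63.8
centre sx -51.1 lat -5.5 z 262.9 bowtop sx -49.8 lat -0.3 z 318.6 R(xyz tool) [20.4 -2.2 -5. ] q [-1.16 -0.43 -1.05 -0.42  1.3   2.87] F [-0.5 -0.5 -1.8]
pos [ 521.49 -269.09  261.64] dworld [35.81 -7.19 -1.44] tool total [-0.06  1.24  3.44] rot deg [-3.37  0.79 -0.31]
[-0.01  0.15  0.43] [-0.42  0.1  -0.04]
[-0.01  0.15  0.43] [-0.42  0.1  -0.04]
[-0.01  0.15  0.43] [-0.42  0.1  -0.04]
[-0.01  0.15  0.43] [-0.42  0.1  -0.04]
[-0.01  0.14  0.43] [-0.42  0.1  -0.04]
[-0.01  0.14  0.44] [-0.42  0.1  -0.04]
[-0.01  0.14  0.44] [-0.42  0.1  -0.04]
[-0.01  0.13  0.44] [-0.42  0.1  -0.04]
```

```bash
python3 -m crank '{"offset":[[0,0.15,0.43],[0,0.15,0.43],[0,0.15,0.43],[0,0.15,0.43],[0,0.14,0.43],[0,0.14,0.43],[0,0.13,0.43],[0,0.13,0.43]],"rot":[[-0.4,0,0],[-0.4,0,0],[-0.4,0,0],[-0.4,0,0],[-0.4,0,0],[-0.4,0,0],[-0.4,0,0],[-0.4,0,0]]}'
python3 - <<'E'
from h import *
np.set_printoptions(precision=2,suppress=True)
where(); rel(*pose(0,259,8,2,-5,lat=-4),8)
s=viewer.get_image("side"); t=viewer.get_image("top")
cv2.imwrite("pics/c6.png",np.hstack([crop(s,290,120,50,60,8),crop(t,375,200,50,60,8)]))
E
```

```text
time: 12.65
position: [557.4, -275.7, 260.5]
ee_rot: [0.721, 0.063, 0.69, -0.004]
contact_force: [-9.9, -0.1, -1.4]
opening: 54.3
grip_force: 64.4
centre sx -15.0 lat -3.5 z 261.7 bowtop sx -13.7 lat 1.7 z 317.4 R(xyz tool) [17.2 -2.1 -5.1] q [-1.07 -0.36 -1.03 -0.56  1.16  2.95] F [-9.9 -0.1 -1.4]
pos [ 557.43 -275.71  260.54] dworld [14.59 -7.21 -2.33] tool total [-0.23  0.84  1.4 ] rot deg [-9.14  0.04  0.07]
[-0.03  0.1   0.17] [-1.14  0.    0.01]
[-0.03  0.1   0.18] [-1.14  0.    0.01]
[-0.03  0.1   0.18] [-1.14  0.    0.01]
[-0.03  0.09  0.18] [-1.14  0.    0.01]
[-0.03  0.09  0.18] [-1.14  0.    0.01]
[-0.03  0.09  0.18] [-1.14  0.    0.01]
[-0.03  0.08  0.19] [-1.14  0.    0.01]
[-0.03  0.08  0.19] [-1.14  0.    0.01]
```

View pics/c6.png

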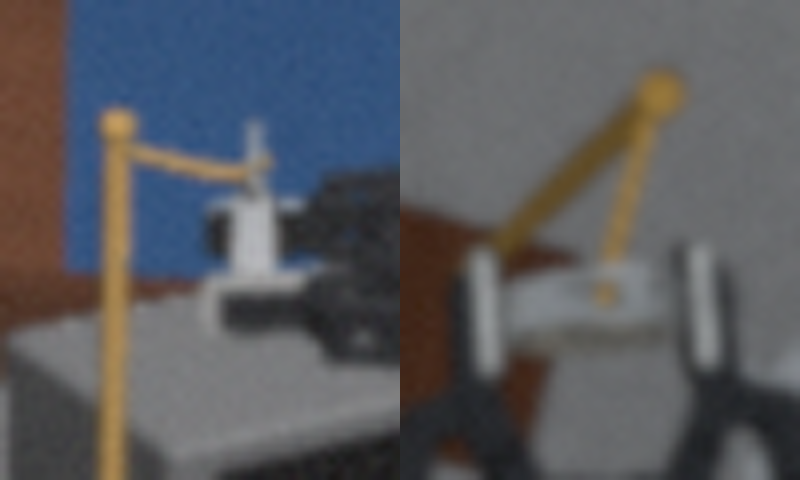

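The hook tip has come through the bow (tip at (265,158) on the near side of the bow at (255,150); in the top view at (605,295)). The 10 N suggests the stem is touching the wire from below, so I'll lower 6 mm.

```bash
python3 -m crank '{"offset":[[-0.1,0,0],[-0.1,0,0],[-0.1,0,0],[-0.1,0,0],[-0.1,0,0],[-0.1,0,0],[0,0,0],[0,0,0]],"rot":[[0,0,0],[0,0,0],[0,0,0],[0,0,0],[0,0,0],[0,0,0],[0,0,0],[0,0,0]]}'
python3 - <<'E'
from h import *
np.set_printoptions(precision=2,suppress=True)
where(); rel(*pose(0,253,7,2,-5,lat=-4),8)
E
```

```text
time: 13.42
position: [556.8, -276.6, 254.9]
ee_rot: [0.721, 0.063, 0.69, -0.003]
contact_force: [0.3, 0.7, -2.0]
opening: 54.0
grip_force: 63.9
centre sx -15.4 lat -4.5 z 256.0 bowtop sx -14.2 lat 0.8 z 311.7 R(xyz tool) [17.2 -2.1 -5.1] q [-1.07 -0.34 -1.04 -0.57  1.16  2.95] F [ 0.3  0.7 -2. ]
pos [ 556.78 -276.61  254.88] dworld [15.21 -6.72 -2.68] tool total [-0.26  0.79  1.46] rot deg [-10.12  -0.05   0.14]
[-0.03  0.1   0.18] [-1.27 -0.01  0.02]
[-0.03  0.09  0.19] [-1.27 -0.01  0.02]
[-0.03  0.09  0.19] [-1.27 -0.01  0.02]
[-0.03  0.09  0.19] [-1.27 -0.01  0.02]
[-0.03  0.08  0.19] [-1.27 -0.01  0.02]
[-0.03  0.08  0.19] [-1.27 -0.01  0.02]
[-0.03  0.07  0.19] [-1.27 -0.01  0.02]
[-0.03  0.07  0.2 ] [-1.27 -0.01  0.02]
```

```bash
python3 -m crank '{"offset":[[-0.03,0.1,0.18],[-0.03,0.09,0.19],[-0.03,0.09,0.19],[-0.03,0.09,0.19],[-0.03,0.08,0.19],[-0.03,0.08,0.19],[-0.03,0.07,0.19],[-0.03,0.07,0.2]],"rot":[[-1.27,0,0],[-1.27,0,0],[-1.27,0,0],[-1.27,0,0],[-1.27,0,0],[-1.27,0,0],[-1.27,0,0],[-1.27,0,0]]}'
python3 - <<'E'
from h import *
np.set_printoptions(precision=2,suppress=True)
where(); rel(*pose(0,248,1,1,-3,lat=-2.5),8)
E
```

```text
time: 14.08
position: [572.1, -283.3, 252.4]
ee_rot: [0.719, 0.002, 0.692, 0.061]
contact_force: [-0.3, -0.2, -2.3]
opening: 54.3
grip_force: 63.9
centre sx 0.1 lat -3.9 z 253.2 bowtop sx 1.3 lat 1.3 z 309.0 R(xyz tool) [ 7.  -1.6 -5.2] q [-0.97 -0.4  -1.12 -0.66  0.88  3.01] F [-0.3 -0.2 -2.3]
pos [ 572.06 -283.25  252.44] dworld [-0.08 -0.97 -4.84] tool total [-0.49  0.05  0.02] rot deg [-5.96  0.5   2.29]
[-0.06  0.01  0.  ] [-0.75  0.06  0.29]
[-0.06  0.01  0.  ] [-0.75  0.06  0.29]
[-0.06  0.01  0.  ] [-0.75  0.06  0.29]
[-0.06  0.01  0.  ] [-0.75  0.06  0.29]
[-0.06  0.01  0.  ] [-0.75  0.06  0.29]
[-0.06  0.01  0.  ] [-0.75  0.06  0.29]
[-0.06  0.01  0.  ] [-0.75  0.06  0.29]
[-0.06  0.01  0.  ] [-0.75  0.06  0.29]
```

```bash
python3 -m crank '{"offset":[[-0.06,0,0],[-0.06,0,0],[-0.06,0,0],[-0.06,0,0],[-0.06,0,0],[-0.06,0,0],[-0.05,0,0],[0,0,0]],"rot":[[-0.6,0,0.1],[-0.6,0,0.1],[-0.6,0,0.1],[-0.6,0,0.1],[-0.6,0,0.1],[-0.6,0,0.1],[-0.6,0,0.1],[0,0,0]]}'
python3 -c "
from h import *
where()"
python3 -m crank '{"offset":[[-0.04,0,0],[-0.04,0,0],[-0.04,0,0],[-0.04,0,0],[-0.04,0,0],[0,0,0],[0,0,0],[0,0,0]],"rot":[[0,0,0],[0,0,0],[0,0,0],[0,0,0],[0,0,0],[0,0,0],[0,0,0],[0,0,0]]}'
python3 -c "
from h import *
where()"
```

```text
time: 14.75
position: [571.8, -283.1, 247.9]
ee_rot: [0.716, -0.028, 0.692, 0.082]
contact_force: [-0.4, -0.6, -1.6]
opening: 54.1
grip_force: 63.9
centre sx -0.3 lat -2.1 z 248.5 bowtop sx 1.0 lat 2.4 z 304.3 R(xyz tool) [ 2.8 -1.5 -4.6] q [-0.92 -0.44 -1.16 -0.68  0.77  3.04] F [-0.4 -0.6 -1.6]
time: 15.42
position: [571.8, -283.8, 246.4]
ee_rot: [0.716, -0.028, 0.692, 0.082]
contact_force: [0.9, 0.4, -0.6]
opening: 54.4
grip_force: 63.9
centre sx -0.2 lat -2.8 z 247.0 bowtop sx 1.1 lat 1.7 z 302.8 R(xyz tool) [ 2.8 -1.5 -4.6] q [-0.92 -0.43 -1.16 -0.69  0.77  3.04] F [ 0.9  0.4 -0.6]
```

```bash
python3 -m crank '{"offset":[[-0.04,0,0],[-0.04,0,0],[-0.04,0,0],[-0.04,0,0],[0,0,0],[0,0,0],[0,0,0],[0,0,0]],"rot":[[0,0,0],[0,0,0],[0,0,0],[0,0,0],[0,0,0],[0,0,0],[0,0,0],[0,0,0]]}'
python3 - <<'E'
from h import *
where()
s=viewer.get_image("side"); t=viewer.get_image("top")
cv2.imwrite("pics/c7.png",np.hstack([crop(s,290,120,50,60,8),crop(t,375,200,50,60,8)]))
E
```

```text
time: 16.08
position: [571.8, -283.9, 245.2]
ee_rot: [0.716, -0.028, 0.693, 0.083]
contact_force: [-0.4, 0.3, 0.1]
opening: 54.1
grip_force: 63.9
centre sx -0.2 lat -2.9 z 245.8 bowtop sx 1.1 lat 1.7 z 301.6 R(xyz tool) [ 2.9 -1.4 -4.6] q [-0.92 -0.42 -1.16 -0.7   0.77  3.04] F [-0.4  0.3  0.1]
```

View pics/c7.png

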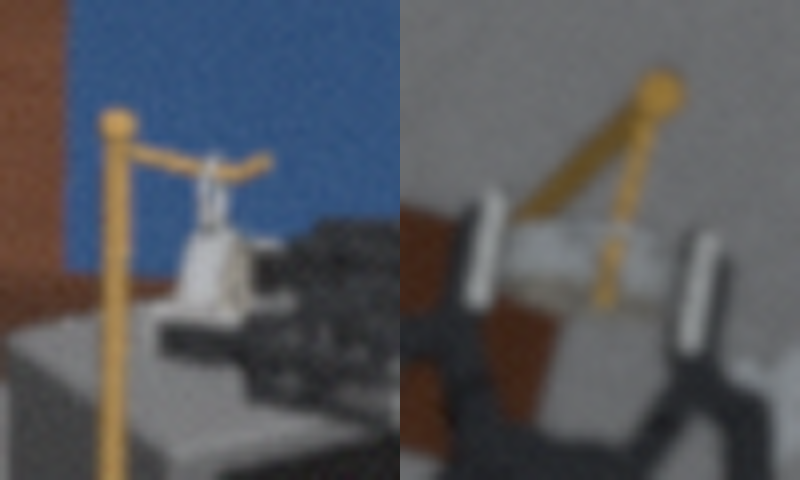

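The bow now rests on the hook at (210,165) and the weight has come off the wrist. Releasing.

```bash
python3 -m crank '{"offset":[[0,0,0],[0,0,0],[0,0,0],[0,0,0],[0,0,0],[0,0,0],[0,0,0],[0,0,0]],"rot":[[0,0,0],[0,0,0],[0,0,0],[0,0,0],[0,0,0],[0,0,0],[0,0,0],[0,0,0]]}' 8.5
python3 -m crank '{"offset":[[0,0,0],[0,0,0],[0,0,0],[0,0,0],[0,0,0],[0,0,0],[0,0,0],[0,0,0]],"rot":[[0,0,0],[0,0,0],[0,0,0],[0,0,0],[0,0,0],[0,0,0],[0,0,0],[0,0,0]]}'
python3 -m crank '{"offset":[[0,0,-0.2],[0,0,-0.2],[0,0,-0.2],[0,0,-0.2],[0,0,-0.2],[0,0,0],[0,0,0],[0,0,0]],"rot":[[0,0,0],[0,0,0],[0,0,0],[0,0,0],[0,0,0],[0,0,0],[0,0,0],[0,0,0]]}'
python3 -c "
from h import *
where()"
```

```text
time: 16.85
position: [571.7, -283.8, 244.8]
ee_rot: [0.716, -0.028, 0.692, 0.082]
contact_force: [-0.8, 0.3, 0.6]
opening: 85.2
grip_force: 0.0
time: 17.52
position: [571.7, -283.8, 244.8]
ee_rot: [0.716, -0.028, 0.692, 0.082]
contact_force: [0.2, 0.1, 0.2]
opening: 85.1
grip_force: 0.0
time: 18.18
position: [561.8, -282.3, 245.2]
ee_rot: [0.716, -0.028, 0.692, 0.083]
contact_force: [0.5, 0.4, 0.0]
opening: 84.7
grip_force: 0.0
centre sx -10.3 lat -3.4 z 245.8 bowtop sx -9.0 lat 1.1 z 301.6 R(xyz tool) [ 2.8 -1.5 -4.6] q [-0.95 -0.46 -1.18 -0.68  0.79  3.03] F [0.5 0.4 0. ]
```

```bash
python3 -m crank '{"offset":[[-0.3,0,-0.12],[-0.4,0,-0.12],[-0.4,0,-0.12],[-0.4,0,-0.12],[-0.4,0,-0.12],[-0.4,0,-0.12],[-0.4,0,-0.12],[-0.4,0,-0.12]],"rot":[[0,0,0],[0,0,0],[0,0,0],[0,0,0],[0,0,0],[0,0,0],[0,0,0],[0,0,0]]}'
python3 -c "
from h import *
where()"
```

```text
time: 18.85
position: [551.0, -283.1, 213.9]
ee_rot: [0.716, -0.028, 0.692, 0.082]
contact_force: [-0.3, 0.3, -0.2]
opening: 85.1
grip_force: 0.0
centre sx -20.7 lat -6.4 z 214.5 bowtop sx -19.4 lat -1.9 z 270.3 R(xyz tool) [ 2.8 -1.5 -4.6] q [-0.97 -0.37 -1.21 -0.8   0.82  3.03] F [-0.3  0.3 -0.2]
```

```bash
python3 -m crank '{"offset":[[-0.7,0,0],[-0.7,0,0],[-0.7,0,0],[-0.7,0,0],[-0.7,0,0],[-0.7,0,0],[-0.7,0,0],[-0.7,0,0]],"rot":[[0,0,0],[0,0,0],[0,0,0],[0,0,0],[0,0,0],[0,0,0],[0,0,0],[0,0,0]]}'
python3 -c "
from h import *
where()"
python3 -m crank '{"offset":[[0,0,-0.7],[0,0,-0.7],[0,0,-0.7],[0,0,-0.7],[0,0,-0.7],[0,0,-0.7],[0,0,-0.7],[0,0,-0.7]],"rot":[[2.5,0,-0.5],[2.5,0,-0.5],[2.5,0,-0.5],[2.5,0,-0.5],[2.5,0,-0.5],[2.5,0,-0.5],[2.5,0,-0.5],[2.5,0,-0.5]]}'
python3 - <<'E'
from h import *
where()
s=viewer.get_image("side"); t=viewer.get_image("top")
cv2.imwrite("pics/c8.png",np.hstack([crop(s,290,120,50,60,8),crop(t,375,200,50,60,8)]))
E
```

```text
time: 19.52
position: [548.9, -287.3, 158.2]
ee_rot: [0.716, -0.028, 0.692, 0.083]
contact_force: [-1.1, 0.0, 0.2]
opening: 84.9
grip_force: 0.0
centre sx -21.9 lat -11.0 z 158.8 bowtop sx -20.6 lat -6.4 z 214.6 R(xyz tool) [ 2.8 -1.5 -4.6] q [-0.99 -0.08 -1.19 -1.07  0.83  3.03] F [-1.1  0.   0.2]
time: 20.18
position: [494.4, -287.4, 159.7]
ee_rot: [0.721, 0.114, 0.683, -0.016]
contact_force: [1.6, -0.7, -0.0]
opening: 85.4
grip_force: 0.0
centre sx -73.5 lat -29.6 z 161.2 bowtop sx -73.0 lat -21.4 z 216.6 R(xyz tool) [22.3 -2.2 -8.3] q [-1.25 -0.13 -1.03 -0.47  1.42  2.58] F [ 1.6 -0.7 -0. ]
```

View pics/c8.png

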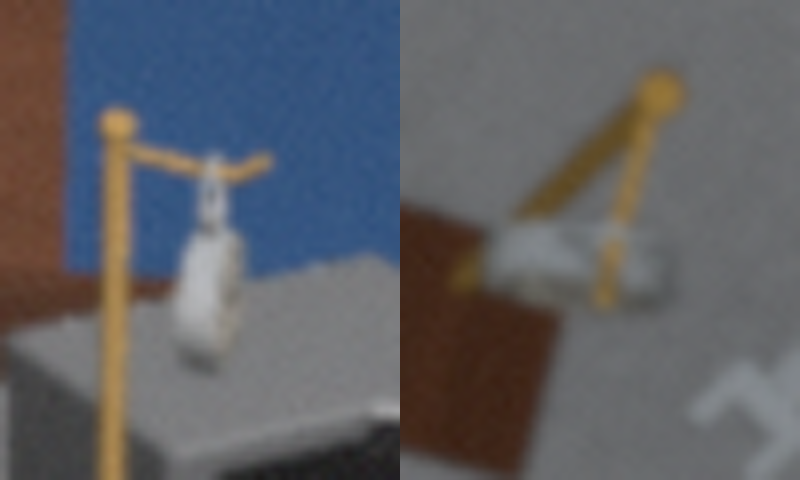

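The watch hangs freely from the hook (bow at (210,165), case at (205,290)), dial outward, with the gripper well clear.

```bash
python3 -m crank '{"offset":[[0,0,0],[0,0,0],[0,0,0],[0,0,0],[0,0,0],[0,0,0],[0,0,0],[0,0,0]],"rot":[[0,0,0],[0,0,0],[0,0,0],[0,0,0],[0,0,0],[0,0,0],[0,0,0],[0,0,0]]}'
python3 -c "
from plant import finish_job
print(finish_job())"
```

```text
time: 20.95
position: [495.2, -286.8, 160.0]
ee_rot: [0.721, 0.114, 0.683, -0.016]
contact_force: [-0.2, 0.5, -0.9]
opening: 84.8
grip_force: 0.0
the job is handed in; nothing more can be done
None
```

The watch hangs by its bow on the brass hook, dial outward and clear of the gripper, and I handed the job in at about 21 s; `finish_job` returned no verdict.

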